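# Open the dark canister of standards by its hidden release groove

### The job

Open the black light-tight canister so that the standard vials can be reached. Run a fingertip lightly along the near half of its flat rim until you feel the hidden release groove, press the key inside the groove down until the lid springs up, then push the lid on with the outside of the fingers until it stands by itself upright or farther back. Do not grasp or lift anything; leave the vials in their block and the things round the canister where they are.

Things in the scene. Friction and masses are not known exactly. Their poses are not given: they have to be found in the camera images.
- dish: Grey round drip dish, 216 mm across, 12 mm high, fixed to the worktop. Origin: centre of its underside, z up. The fixed black round canister stands in it, exactly concentric, 146 mm across, with a wider rim at its top. The dish's x and y axes do not tell how the canister is turned.
- rim_centre (a point): Centre of the canister's rim, on its axis, level with the rim's flat top face (84 mm above the worktop). The rigid rim reaches from radius 59 to 94 mm and is 22 mm high. Inside it lies the slightly domed lid, radius 56 mm, its top at most 7 mm above the rim. The axes of this point do not tell how the canister is turned.
- rim_front (a point): Point on the rim's top face, 84 mm from its centre on the robot's side (towards -x). The release groove cuts the rim somewhere within 50 degrees of this point, to either side round the centre (middle of the groove). It is 36 degrees wide (52 mm at this radius), reaches from the outside in to radius 67 mm, open above and outside, with a wall at its inner end. The key in it lies 7 mm below the rim's top.
- release_key (a joint): Downward travel of the black release key that fills the groove, in m: 0 at rest, 0.006 pressed home. Sprung: starts to move at 1 N, about 5 N at the end, springs back when let go. From about 0.005 on it draws the lid's catch; keep it down for about half a second, while the lid starts to rise.
- canister_lid (a joint): Opening of the lid in rad, 0 shut. Hinge opposite the groove, 72 mm from the centre, 3 mm above the rim's top, axis level. Once released, its damped spring hinge lifts it, in 1 to 2 s and with under 2 N, to about 0.9; its free edge, 128 mm from the hinge, is then 100 mm above the rim. A level push of under 3 N on that edge towards the hinge opens it on; it stays where it is left, up to its stop at 1.85.
- standard_a: Loose glass vial with a black cap, 16 mm across, 58 mm high, standing in the grey block inside the canister, its cap 11 mm below the rim's top, within 31 mm of the canister's axis. Origin: centre of its underside.
- standard_b: A second such vial, in the next hole of the block.
- standard_c: A third such vial, in the next hole of the block.
- turbidimeter: White portable turbidimeter, 191x88x68 mm, loose, right of the canister near the front edge. Origin: centre of its underside.
- wash_bottle: White wash bottle with a bent spout, 68 mm across, 237 mm high, loose, behind and right of the canister. Origin: centre of its underside.
- beaker: Glass beaker, 50 mm across, 58 mm high, loose, right of the canister. Origin: centre of its underside.
- cuvette_rack: White open cuvette rack, 34x110x26 mm, loose, right of the canister. Origin: centre of its underside.
- amber_bottle: White plastic bottle with an orange cap, 69 mm across, 144 mm high, loose, behind and left of the canister. Origin: centre of its underside.
- white_bottle: White plastic bottle with a white cap, 60 mm across, 118 mm high, loose, behind and left of the canister. Origin: centre of its underside.

How it is judged:
By the outcome, as a careful person would: the job done as asked, in the order asked, and still so for the second after the job is handed in, with the robot touching nothing.
It also fails if it takes over 61 s, if anything falls off the work surface, if the arm or the gripper's body presses on something with over 40 N, if the wrist force passes 120 N, or if a joint passes its speed limit or range.

### The arm

A 7-joint arm with a two-finger parallel gripper is mounted at the origin on a cart in front of the work surface, level with it; the furniture and walls round the work are solid. World frame = base frame: x ahead of the robot, y to its left, z up, the work surface at z = 0. Lengths are in m, angles in rad, forces in N, time in s.
With the tool pointing down it reaches from about 0.4 to 0.85 m from the base axis. Payload 10.4 kg.
Tool frame: the origin (TCP) lies on the centre line of the jaws, within the pads' length; the fingertips stand 22 mm ahead of it and the grasp point (between the pads) lies 3 mm ahead of it; x points along the fingers, y is the direction in which the jaws open and shut, and the axes are right-handed (so a half turn about x gives the same grasp; the last joint's range is limited). The gripper opens to 87 mm and grips with 3 to 60 N. Pads are 19 mm wide; open, the fingers measure 117 mm over their backs; the gripper's body (75 mm by 190 mm) begins 51 mm behind the grasp point.
Start: joints at [1.152, 0.332, -0.065, 1.46, 0.022, 1.35, -0.088], TCP at [0.241, -0.577, 0.245] pointing down, gripper open.
Joint ranges: [-2.6, 2.6], [-0.5, 2.12], [-1.47, 1.34], [0.16, 2.42], [-1.27, 4.41], [0.06, 2.06], [-2.6, 2.6]. Speed limits (rad/s): [2.22, 2.22, 2.79, 2.79, 3.14, 3.14, 3.14].

### API

Orientations are given as a unit quaternion [x, y, z, w].
In Python, from bench import * gives the robot as it stands.
- The arm moves only by the tool arm_command, never from a script. Its argument "targets" is one flat list of numbers, 7 for each row, row after row: the turn, a rotation vector about the tool's x, y, z in units of 45 degrees (1.0 is 45 degrees), then the shift along the tool's x, y, z in units of 25 mm (1.0 is 25 mm), then the opening, from 0 (shut) to 1 (fully open). In form: [wx, wy, wz, tx, ty, tz, fingers, wx, wy, wz, tx, ty, tz, fingers, ...]. A call has 1 to 12 rows; each row shifts and turns the pose as measured when the row begins, along the tool's axes as they then stand; what a row does not reach is not made up. A row lasts 1/12 s, in which the tool goes at most 41.7 mm and 7.16 degrees, less where a joint would pass 70% of its speed; a pose out of reach is approached as far as the arm can. A call with a number of a shift or a turn outside -1 to 1 is refused whole. A call with a gripper value outside its range is refused whole. The fingers move at their own pace and stop on an object; "newtons" is the grip in N (left out, the last holds). Time passes only in rows, so rows that do not move let the fingers close. It gives the time, the measured TCP pose, the force and the opening at its end, in the units of the state.
- read_state(): the state, without advancing time (a new reading comes with each control period).
- camera(name): name is "side" or "top"; returns the picture (384x512x3 uint8, red, green, blue); there is no depth.
- calibration(name): a dict with "camera_matrix" (3x3 intrinsics, pixels), "R" (3x3) and "t" (3): a world point X has camera coordinates R X + t. Camera axes: x right, y down, z forward; pixel columns grow to the right and rows downward; lengths in m; the calibration is good to about 2 mm. A picture is of the moment at which its call begins. calibration takes no time and is no camera call.
- close_job(): hands the job in, once; it reports no verdict.
The state is a dict: "time": time; "joint_positions": joint angles; "joint_vel": joint speeds; "joint_torque": joint torques, N m; "ee_pos": TCP position; "eef_rot": TCP orientation; "ft_force": force on the tool from outside, world axes, zero at the start; "torque": the same for the moment, N m; "width": finger opening in m.
Only numpy, scipy, OpenCV 4.12 (cv2) and the standard library are available. Lean on these libraries where they do the work, as an engineer would, in place of code of your own. Each camera call takes 0.05 s, during which the arm holds its last target.

## Working session

There is one attempt and no reset: what is moved stays moved. The work goes in short steps, Python scripts to look and compute and a tool call to move; the robot and the scene stay as the last step left them, time stands still between calls to the robot, and variables do not carry over. Pictures are saved under pics/ and viewed, and the job is handed in when it is done.

Besides the shell and the picture viewer there is one more tool, called after "Emit:" as name(argument=value, ...) on one line, values as JSON. arm_command: Moves the arm, as the interface text tells. Shifts and turns lie within -1 to 1; 1 stands for 25 mm of shift or 45 degrees of turn. Its arguments: {"type":"object","properties":{"targets":{"type":"array","items":{"type":"number","minimum":-1,"maximum":1}},"newtons":{"type":"number"}},"required":["targets"]}

```bash
ls; mkdir -p pics
python3 - <<'E'
from bench import *
import cv2
print(read_state())
for n in("side","top"):
    cv2.imwrite(f"pics/{n}0.png",camera(n)[:,:,::-1]); print(n,calibration(n))
E
```

```text
pics
{'time': 0.0, 'joint_positions': array([ 1.15239114,  0.33284937, -0.06468746,  1.46094055,  0.02167193,
        1.34987947, -0.08852068]), 'joint_vel': array([-0.00079885,  0.00208073, -0.00198234,  0.00165588, -0.00070971,
       -0.00028996,  0.00042026]), 'joint_torque': array([-7.07925719e-04, -6.23265982e+01,  2.41326622e-02, -3.89890909e+01,
       -6.14701537e-02,  4.00746579e-02,  9.87597605e-05]), 'ee_pos': array([ 0.24080374, -0.57637175,  0.24376832]), 'eef_rot': array([-0.6931611 , -0.13949457,  0.69344766, -0.1385615 ]), 'ft_force': array([-0.16346554,  0.17326457, -0.39005111]), 'torque': array([-0.0288601 ,  0.05918013,  0.02349403]), 'width': 0.08738557348170786}
side {'camera_matrix': array([[432.54626863,   0.        , 251.77136851],
       [  0.        , 432.54626863, 190.04233581],
       [  0.        ,   0.        ,   1.        ]]), 'R': array([[ 0.99385556,  0.1106741 , -0.00153624],
       [ 0.08637262, -0.78415775, -0.61452127],
       [-0.06921624,  0.6106127 , -0.78889875]]), 't': array([-0.55034049, -0.10290424,  1.4955332 ])}
top {'camera_matrix': array([[485.09054122,   0.        , 255.59179166],
       [  0.        , 485.09054122, 189.32426374],
       [  0.        ,   0.        ,   1.        ]]), 'R': array([[ 0.02725628, -0.99954645, -0.01280597],
       [-0.98924161, -0.02512889, -0.14411654],
       [ 0.14372938,  0.01659628, -0.98947786]]), 't': array([-0.14041916,  0.58641286,  1.30050532])}
```

View pics/side0.png

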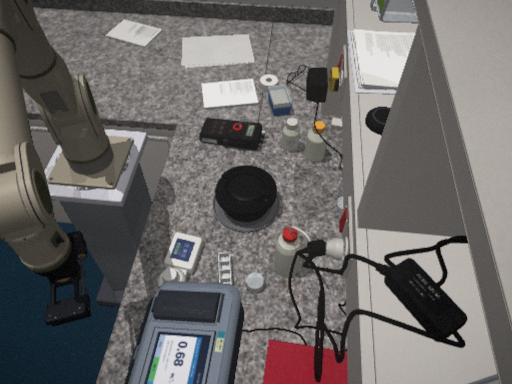

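View pics/top0.png

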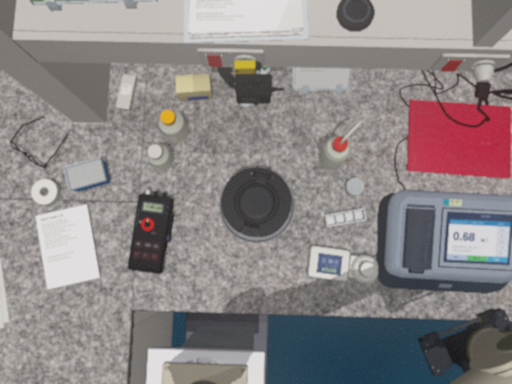

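Side shows the canister at about (247,193) and top shows it at about (257,203). I'll enlarge both views to fit it.

```bash
python3 - <<'E'
import cv2,numpy as np
a=cv2.imread("pics/top0.png")[155:255,205:310]; b=cv2.imread("pics/side0.png")[150:240,200:295]
f=lambda i:cv2.resize((255*(i/255.)**.45).astype('uint8'),(390,390),interpolation=cv2.INTER_CUBIC)
cv2.imwrite("pics/z0.png",np.hstack([f(a),f(b)]))
E
cat > h.py <<'E'
from bench import *
import numpy as np,cv2
from scipy.spatial.transform import Rotation as Ro
def ray(n,uv):
    c=calibration(n);K,R,t=c["camera_matrix"],c["R"],c["t"]
    return -R.T@t, R.T@np.linalg.inv(K)@np.array([*uv,1.])
def atz(n,uv,z):
    o,d=ray(n,uv); return o+d*(z-o[2])/d[2]
def proj(n,P):
    c=calibration(n);p=(c["camera_matrix"]@(c["R"]@np.atleast_2d(P).T+c["t"][:,None]));return (p[:2]/p[2]).T
def circ(c,r,z):
    a=np.linspace(0,2*np.pi,181);return np.c_[c[0]+r*np.cos(a),c[1]+r*np.sin(a),0*a+z]
E
python3 - <<'E'
from h import *
print(atz("top",(257,203),.084),atz("side",(247,193),.084))
E
```

```text
[ 0.54699244 -0.13040103  0.084     ] [ 0.55582331 -0.14717903  0.084     ]
```

View pics/z0.png

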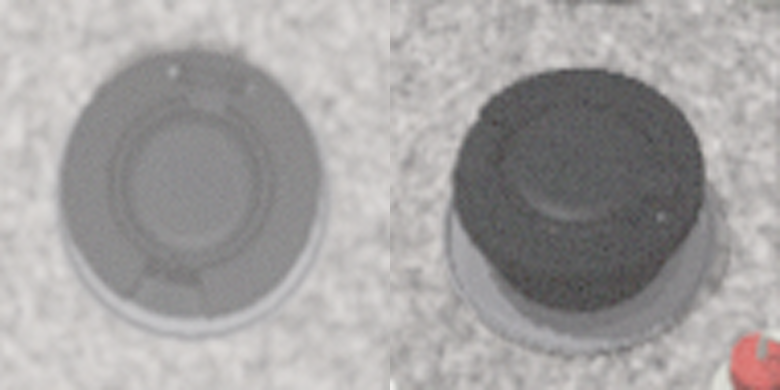

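Run:
```python
from h import *
from scipy.optimize import minimize
m={}
for n,c in(("top",(257,203)),("side",(247,190))):
    g=cv2.imread(f"pics/{n}0.png").max(2)
    k=(g<(70 if n=="top" else 50)).astype('uint8'); w=np.zeros_like(k);cv2.circle(w,c,48,1,-1);k&=w
    k=cv2.morphologyEx(k,cv2.MORPH_CLOSE,np.ones((3,3)));k=cv2.morphologyEx(k,cv2.MORPH_OPEN,np.ones((5,5)));
    m[n]=k;print(n,k.sum(), g[c[1]-48:c[1]+48:4,c[0]])
def hull(n,p):
    P=np.vstack([circ(p,.094,.084),circ(p,.094,.062)])
    if n=="side":P=np.vstack([P,circ(p,.073,.012)])
    return cv2.convexHull(proj(n,P).astype(np.float32))
def cost(p,ns):
    s=0
    for n in ns:
        r=np.zeros((384,512),np.uint8);cv2.fillConvexPoly(r,np.round(hull(n,p)*256).astype(np.int32),255,cv2.LINE_AA,8)
        s+=abs(r/255.-m[n]).sum()
    return s
for ns in(["top"],["side"],["top","side"]):
    r=minimize(cost,[.547,-.131],args=(ns,),method="Nelder-Mead",options=dict(initial_simplex=[[.547,-.131],[.56,-.131],[.547,-.145]]));print(ns,r.x,r.fun)
p=r.x
out=[]
for n,c in(("top",(257,203)),("side",(247,190))):
    i=cv2.imread(f"pics/{n}0.png");i=(255*(i/255.)**.45).astype('uint8');s=8
    x0,y0=c[0]-48,c[1]-48;i=cv2.resize(i[y0:y0+96,x0:x0+96],None,fx=4,fy=4)
    for cc,col in((circ(p,.094,.084),(0,255,0)),(circ(p,.067,.084),(0,255,255)),(circ(p,.108,.0),(255,0,0))):
        q=(proj(n,cc)-[x0,y0]+.5)*4;cv2.polylines(i,[np.round(q).astype(np.int32)],True,col,1)
    out.append(i)
cv2.imwrite("pics/z1.png",np.hstack(out))
```

```text
top 2870 [179 154 130  77  64  60  69  54  71  73  72  68  69  72  73  77  69  62
  54  76  80 142 153 164]
side 2841 [ 31  29  89 130 129 120  28  24  23  29  29  29  25  30  37  26  27  27
  20  26  47  57  98 116]
['top'] [ 0.55885079 -0.12521525] 1145.8823529411766
['side'] [ 0.55034765 -0.13305258] 311.12549019607843
['top', 'side'] [ 0.55189455 -0.1318227 ] 1475.5843137254901
```

View pics/z1.png

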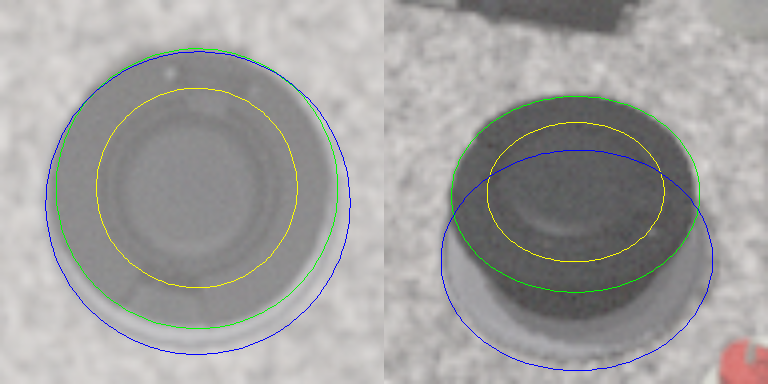

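Run:
```python
from h import *
from scipy.optimize import minimize
m={}
for n,c in(("top",(257,203)),("side",(247,190))):
    g=cv2.imread(f"pics/{n}0.png").max(2)
    k=(g<(100 if n=="top" else 55)).astype('uint8'); w=np.zeros_like(k);cv2.circle(w,c,44,1,-1);k&=w
    k=cv2.morphologyEx(k,cv2.MORPH_OPEN,np.ones((5,5)))
    nn,l,st,_=cv2.connectedComponentsWithStats(k);k=(l==l[c[1],c[0]]).astype('uint8');k=cv2.morphologyEx(k,cv2.MORPH_CLOSE,np.ones((9,9)))
    m[n]=k;print(n,k.sum(),st[l[c[1],c[0]]])
def hull(n,p):
    r=p[2] if len(p)>2 else .094
    P=np.vstack([circ(p,r,.084),circ(p,r,.062)])
    if n=="side":P=np.vstack([P,circ(p,.073,.012)])
    return cv2.convexHull(proj(n,P).astype(np.float32))
def cost(p,ns):
    s=0
    for n in ns:
        r=np.zeros((384,512),np.uint8);cv2.fillConvexPoly(r,np.round(hull(n,p)*256).astype(np.int32),255,cv2.LINE_AA,8)
        s+=abs(r/255.-m[n]).sum()
    return s
for ns in(["top"],["side"],["top","side"]):
  for x0 in([[.547,-.131],[.56,-.131],[.547,-.145]],[[.547,-.131,.094],[.56,-.131,.094],[.547,-.145,.094],[.547,-.131,.09]]):
    r=minimize(cost,x0[0],args=(ns,),method="Nelder-Mead",options=dict(initial_simplex=x0));print(ns,r.x,r.fun)
    if len(ns)==2 and len(x0)==3:p=r.x
out=[]
for n,c in(("top",(257,203)),("side",(247,190))):
    i=cv2.imread(f"pics/{n}0.png");i=(255*(i/255.)**.45).astype('uint8');s=8
    x0,y0=c[0]-48,c[1]-48;i=cv2.resize(i[y0:y0+96,x0:x0+96],None,fx=4,fy=4)
    for cc,col in((circ(p,.094,.084),(0,255,0)),(circ(p,.067,.084),(0,255,255)),(circ(p,.108,.012),(255,0,0))):
        q=(proj(n,cc)-[x0,y0]+.5)*4;cv2.polylines(i,[np.round(q).astype(np.int32)],True,col,1)
    out.append(i)
cv2.imwrite("pics/z2.png",np.hstack(out))
```

```text
top 3857 [ 221  167   71   69 3856]
side 2776 [ 216  166   61   59 2776]
['top'] [ 0.55237174 -0.12709034] 178.50588235294117
['top'] [ 0.5522625  -0.12730681  0.09189933] 101.12156862745098
['side'] [ 0.55187893 -0.1346022 ] 158.4549019607843
['side'] [ 0.5507175  -0.13240971  0.09084138] 108.45490196078431
['top', 'side'] [ 0.5521166  -0.12909859] 435.2549019607843
['top', 'side'] [ 0.5518917  -0.12868756  0.09160529] 305.9098039215686
```

View pics/z2.png

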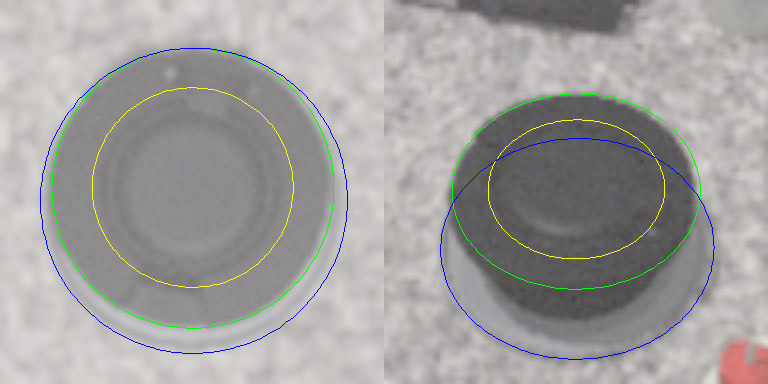

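Run:
```python
from h import *
i=np.mean([camera("top").astype(float) for _ in range(4)],0).astype(np.float32)
p=[.5522,-.1285]
a=np.radians(np.arange(-90,270,.5));r=np.arange(.04,.1,.0005)
A,Rr=np.meshgrid(a,r)
P=np.stack([p[0]-Rr*np.cos(A),p[1]+Rr*np.sin(A),0*A+.084],-1).reshape(-1,3)
q=proj("top",P).astype(np.float32).reshape(*A.shape,2)
o=cv2.remap(i,q[...,0],q[...,1],cv2.INTER_CUBIC).mean(2)
o=np.clip((o-20)*3,0,255).astype('uint8')
o=cv2.resize(o,(720,240))
for d in range(-90,270,30):cv2.putText(o,str(d),((d+90)*2,12),0,.4,255,1);cv2.line(o,((d+90)*2,14),((d+90)*2,20),255,1)
cv2.imwrite("pics/polar.png",o)
s=read_state();R=Ro.from_quat(s["eef_rot"]).as_matrix();print(R.round(3),s["time"])
```

```text
[[-0.     0.386 -0.923]
 [ 0.    -0.923 -0.386]
 [-1.    -0.    -0.   ]] 0.3
```

View pics/polar.png

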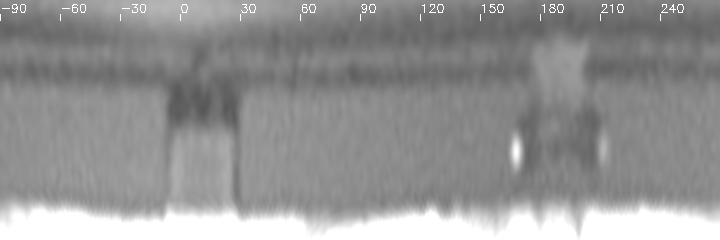

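```bash
cat >> h.py <<'E'
C=np.array([.5522,-.1285])
def er(a): a=np.radians(a);return np.array([-np.cos(a),np.sin(a),0])
def pose(a,r,tipz,T=10,yaw=12):
    e=er(yaw);t=np.array([np.sin(np.radians(yaw)),np.cos(np.radians(yaw)),0]);T=np.radians(T)
    x=-np.cos(T)*np.array([0,0,1])-np.sin(T)*e;y=-t;R=np.c_[x,y,np.cross(x,y)]
    tip=np.r_[C+r*er(a)[:2],tipz]
    return tip-.022*x,R
def plan(wps,f=0.,mx=.018,mr=6.,nmin=1):
    s=read_state();p=s["ee_pos"].copy();R=Ro.from_quat(s["eef_rot"]);rows=[]
    for P,Rt in wps:
        Rt=Ro.from_matrix(Rt)
        ang=np.degrees((R.inv()*Rt).magnitude());n=max(nmin,int(np.ceil(max(np.linalg.norm(P-p)/mx,ang/mr))))
        for k in range(n,0,-1):
            w=(R.inv()*Rt).as_rotvec()/k; d=R.inv().apply(P-p)/k
            w=(w/np.radians(45)).round(3);d=(d/.025).round(2)
            rows+=[*w,*d,f]; p=p+R.apply(d*.025);R=R*Ro.from_rotvec(w*np.radians(45))
    rows=[float(round(v,3)) for v in rows]
    for i in range(0,len(rows),84):print(len(rows[i:i+84])//7,str(rows[i:i+84]).replace(" ",""))
    print("end",p)
def st():
    s=read_state();R=Ro.from_quat(s["eef_rot"]).as_matrix();tip=s["ee_pos"]+.022*R[:,0];d=tip[:2]-C
    print("t %.2f"%s["time"],"tip",tip.round(4),"r %.4f a %.1f"%(np.hypot(*d),np.degrees(np.arctan2(d[1],-d[0]))),"F",s["ft_force"].round(2),"w",round(s["width"],4),"x",R[:,0].round(3))
E
python3 - <<'E'
from h import *
s=read_state();R0=Ro.from_quat(s["eef_rot"]).as_matrix()
P,R=pose(-30,.080,.13)
plan([(s["ee_pos"]+[0,0,.05],R0),(np.r_[P[:2],.28],R),(P,R)])
E
```

```text
12 [-0.0,0.0,0.0,-0.67,-0.0,-0.0,0.0,-0.0,0.0,0.0,-0.66,-0.0,-0.0,0.0,-0.0,0.0,0.0,-0.67,-0.0,-0.0,0.0,0.028,0.008,0.003,0.02,-0.42,-0.56,0.0,0.028,0.008,0.002,0.02,-0.44,-0.55,0.0,0.029,0.008,0.003,0.03,-0.45,-0.54,0.0,0.028,0.008,0.002,0.03,-0.46,-0.53,0.0,0.029,0.008,0.003,0.03,-0.47,-0.52,0.0,0.028,0.008,0.002,0.03,-0.48,-0.51,0.0,0.029,0.008,0.003,0.04,-0.49,-0.5,0.0,0.028,0.008,0.002,0.04,-0.51,-0.48,0.0,0.029,0.008,0.003,0.04,-0.52,-0.47,0.0]
12 [0.028,0.008,0.002,0.04,-0.53,-0.46,0.0,0.029,0.008,0.003,0.04,-0.54,-0.45,0.0,0.028,0.008,0.002,0.05,-0.55,-0.44,0.0,0.029,0.008,0.003,0.05,-0.56,-0.42,0.0,0.028,0.008,0.002,0.05,-0.56,-0.41,0.0,0.029,0.008,0.003,0.05,-0.57,-0.4,0.0,0.028,0.008,0.002,0.05,-0.58,-0.39,0.0,0.029,0.008,0.003,0.05,-0.59,-0.37,0.0,0.028,0.008,0.002,0.05,-0.6,-0.36,0.0,0.029,0.008,0.003,0.06,-0.61,-0.34,0.0,0.028,0.008,0.002,0.06,-0.62,-0.33,0.0,0.029,0.008,0.003,0.06,-0.62,-0.32,0.0]
12 [0.028,0.008,0.002,0.06,-0.63,-0.3,0.0,0.029,0.008,0.003,0.06,-0.64,-0.29,0.0,0.028,0.008,0.003,0.05,-0.64,-0.27,0.0,0.029,0.008,0.002,0.06,-0.65,-0.26,0.0,0.028,0.008,0.003,0.05,-0.65,-0.24,0.0,0.029,0.007,0.002,0.06,-0.66,-0.23,0.0,-0.0,0.0,0.0,0.63,-0.0,0.11,0.0,-0.0,0.0,0.0,0.63,-0.0,0.11,0.0,-0.0,0.0,0.0,0.63,-0.0,0.11,0.0,-0.0,0.0,0.0,0.63,-0.0,0.11,0.0,-0.0,0.0,0.0,0.63,-0.0,0.11,0.0,-0.0,0.0,0.0,0.63,-0.0,0.11,0.0]
2 [-0.0,0.0,0.0,0.64,-0.0,0.11,0.0,-0.0,0.0,0.0,0.63,-0.0,0.12,0.0]
end [ 0.47909361 -0.16776593  0.1517686 ]
```

Emit:
arm_command(targets=[0,0,0,-0.67,0,0,0,0,0,0,-0.67,0,0,0,0,0,0,-0.67,0,0,0,0.028,0.008,0.003,0.02,-0.42,-0.56,0,0.028,0.008,0.003,0.02,-0.44,-0.55,0,0.028,0.008,0.003,0.03,-0.45,-0.54,0,0.028,0.008,0.003,0.03,-0.46,-0.53,0,0.028,0.008,0.003,0.03,-0.47,-0.52,0,0.028,0.008,0.003,0.03,-0.48,-0.51,0,0.028,0.008,0.003,0.04,-0.49,-0.5,0,0.028,0.008,0.003,0.04,-0.5,-0.48,0,0.028,0.008,0.003,0.04,-0.52,-0.47,0], newtons=10)

```text
time: 1.3
ee_pos: [0.3205, -0.4374, 0.2902]
eef_rot: [0.725, 0.061, -0.683, 0.067]
ft_force: [0.4, 0.5, 0.7]
width: 0.015
```

Run:
```python
from h import *
st()
P,R=pose(-30,.080,.13)
plan([(np.r_[P[:2],.28],R),(P,R)],mx=.02)
```

```text
t 1.30 tip [ 0.3219 -0.4375  0.2682] r 0.3854 a -53.3 F [0.44 0.54 0.67] w 0.015 x [ 0.06  -0.003 -0.998]
12 [0.031,0.009,0.003,0.05,-0.59,-0.51,0.0,0.031,0.009,0.003,0.05,-0.6,-0.5,0.0,0.031,0.009,0.003,0.05,-0.62,-0.48,0.0,0.031,0.009,0.002,0.05,-0.63,-0.46,0.0,0.031,0.009,0.003,0.06,-0.64,-0.45,0.0,0.031,0.009,0.002,0.06,-0.65,-0.43,0.0,0.031,0.009,0.003,0.06,-0.66,-0.42,0.0,0.031,0.009,0.002,0.06,-0.67,-0.4,0.0,0.031,0.009,0.003,0.06,-0.68,-0.38,0.0,0.031,0.009,0.002,0.06,-0.69,-0.37,0.0,0.031,0.009,0.003,0.06,-0.7,-0.35,0.0,0.031,0.009,0.002,0.07,-0.7,-0.33,0.0]
11 [0.031,0.009,0.003,0.07,-0.71,-0.31,0.0,0.031,0.008,0.002,0.07,-0.72,-0.3,0.0,0.032,0.009,0.003,0.06,-0.73,-0.27,0.0,0.031,0.008,0.002,0.07,-0.74,-0.26,0.0,0.0,0.0,0.0,0.72,0.0,0.13,0.0,0.0,0.0,0.0,0.72,0.0,0.13,0.0,0.0,0.0,0.0,0.72,0.0,0.13,0.0,0.0,0.0,0.0,0.72,0.0,0.12,0.0,0.0,0.0,0.0,0.72,0.0,0.13,0.0,0.0,0.0,0.0,0.73,0.0,0.12,0.0,0.0,0.0,0.0,0.72,0.0,0.13,0.0]
end [ 0.47916164 -0.16768162  0.15171731]
```

Emit:
arm_command(targets=[0.031,0.009,0.003,0.05,-0.59,-0.51,0,0.031,0.009,0.003,0.05,-0.6,-0.5,0,0.031,0.009,0.003,0.05,-0.62,-0.48,0,0.031,0.009,0.003,0.05,-0.63,-0.46,0,0.031,0.009,0.003,0.06,-0.64,-0.45,0,0.031,0.009,0.003,0.06,-0.65,-0.43,0,0.031,0.009,0.003,0.06,-0.66,-0.42,0,0.031,0.009,0.003,0.06,-0.67,-0.4,0,0.031,0.009,0.003,0.06,-0.68,-0.38,0,0.031,0.009,0.002,0.06,-0.69,-0.37,0,0.031,0.009,0.003,0.06,-0.7,-0.35,0,0.031,0.009,0.002,0.07,-0.7,-0.33,0])

```text
time: 2.3
ee_pos: [0.4451, -0.2253, 0.2828]
eef_rot: [0.757, -0.052, -0.65, -0.037]
ft_force: [-0.1, 0.4, 1.0]
width: 0.0001
```

Run:
```python
from h import *
st()
P,R=pose(-30,.080,.12)
plan([(np.r_[P[:2],.28],R),(P,R)],mx=.02)
```

```text
t 2.30 tip [ 0.4484 -0.226   0.261 ] r 0.1424 a -43.2 F [-0.13  0.36  0.98] w 0.0001 x [ 0.15  -0.03  -0.988]
11 [0.026,0.007,0.001,0.06,-0.62,-0.26,0.0,0.026,0.007,0.001,0.06,-0.62,-0.24,0.0,0.027,0.007,0.001,0.06,-0.62,-0.23,0.0,0.026,0.006,0.0,0.07,-0.63,-0.22,0.0,0.0,0.0,0.0,0.78,0.0,0.14,0.0,0.0,0.0,0.0,0.78,0.0,0.14,0.0,0.0,0.0,0.0,0.78,0.0,0.14,0.0,0.0,0.0,0.0,0.78,0.0,0.13,0.0,0.0,0.0,0.0,0.78,0.0,0.14,0.0,0.0,0.0,0.0,0.77,0.0,0.13,0.0,0.0,0.0,0.0,0.78,0.0,0.14,0.0]
end [ 0.47908888 -0.16765275  0.14162263]
```

Emit:
arm_command(targets=[0.026,0.007,0.001,0.06,-0.62,-0.26,0,0.026,0.007,0.001,0.06,-0.62,-0.24,0,0.026,0.007,0.001,0.06,-0.62,-0.23,0,0.026,0.006,0,0.07,-0.63,-0.22,0,0,0,0,0.78,0,0.14,0,0,0,0,0.78,0,0.14,0,0,0,0,0.78,0,0.14,0,0,0,0,0.78,0,0.14,0,0,0,0,0.78,0,0.14,0,0,0,0,0.78,0,0.14,0,0,0,0,0.78,0,0.14,0,0,0,0,0,0,0,0])

```text
time: 3.3
ee_pos: [0.4837, -0.1583, 0.1386]
eef_rot: [0.765, -0.079, -0.636, -0.065]
ft_force: [-0.6, 0.8, 0.6]
width: 0.0001
```

Run:
```python
from h import *
st()
for n in("side","top"):
    i=camera(n)[:,:,::-1]; i=i[120:260,180:320] if n=="top" else i[90:260,150:330]
    i=cv2.resize((255*(i/255.)**.5).astype('uint8'),(400,400),interpolation=cv2.INTER_CUBIC)
    cv2.imwrite(f"pics/h_{n}.png",i)
cv2.imwrite("pics/h1.png",np.hstack([cv2.imread("pics/h_side.png"),cv2.imread("pics/h_top.png")]))
P,R=pose(-30,.080,.12);plan([(P,R)])
```

```text
t 3.30 tip [ 0.4876 -0.1591  0.117 ] r 0.0714 a -25.4 F [-0.58  0.78  0.61] w 0.0001 x [ 0.178 -0.038 -0.983]
1 [0.006,-0.017,-0.001,-0.01,0.4,0.18,0.0]
end [ 0.47925419 -0.16761956  0.14164467]
```

View pics/h1.png

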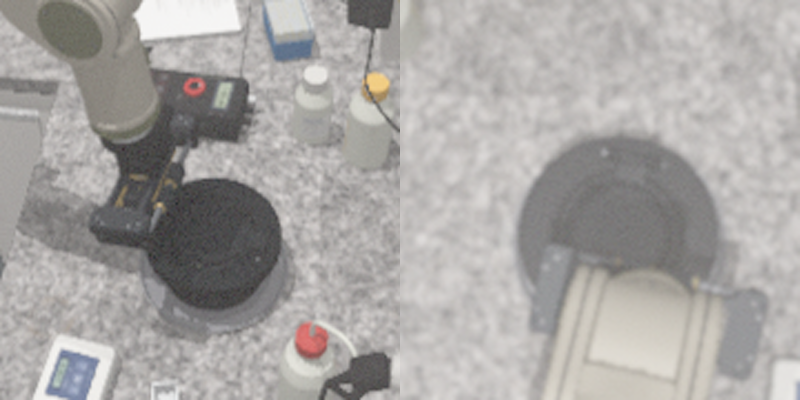

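Run:
```python
from h import *
P,R=pose(-28,.080,.116);P2,_=pose(-28,.080,.091);P3,_=pose(-28,.080,.086)
plan([(P,R),(P2,R)],nmin=2)
print(R.T@[0,0,-.001]/.025)
```

```text
4 [0.003,-0.008,-0.0,0.07,0.16,0.14,0.0,0.003,-0.009,-0.001,0.06,0.16,0.14,0.0,-0.0,0.0,0.0,0.49,-0.0,0.09,0.0,-0.0,0.0,0.0,0.5,-0.0,0.09,0.0]
end [ 0.47773676 -0.16524663  0.1126003 ]
[0.03939231 0.         0.00694593]
```

Emit:
arm_command(targets=[0.003,-0.008,0,0.07,0.16,0.14,0,0.003,-0.009,0,0.06,0.16,0.14,0,0,0,0,0.45,0,0.09,0,0,0,0,0.45,0,0.09,0,0,0,0,0,0,0,0,0,0,0,0,0,0,0])

```text
time: 3.9
ee_pos: [0.4793, -0.1675, 0.1177]
eef_rot: [0.764, -0.082, -0.637, -0.067]
ft_force: [0.9, -0.4, -0.2]
width: 0.0007
```

```bash
python3 -c "
from h import *
st()"
```

```text
t 3.90 tip [ 0.4831 -0.1684  0.0961] r 0.0798 a -30.0 F [ 0.86 -0.4  -0.23] w 0.0007 x [ 0.175 -0.04  -0.984]
```

Emit:
arm_command(targets=[0,0,0,0.06,0,0.01,0,0,0,0,0.06,0,0.01,0,0,0,0,0.06,0,0.01,0,0,0,0,0.06,0,0.01,0])

```text
time: 4.23
ee_pos: [0.4797, -0.1673, 0.1114]
eef_rot: [0.764, -0.082, -0.637, -0.067]
ft_force: [-0.1, 0.0, 0.1]
width: 0.0005
```

```bash
python3 -c "
from h import *
st()"
```

```text
t 4.23 tip [ 0.4836 -0.1682  0.0898] r 0.0793 a -30.1 F [-0.11  0.02  0.1 ] w 0.0005 x [ 0.176 -0.04  -0.984]
```

Emit:
arm_command(targets=[0,0,0,0.04,0,0.01,0,0,0,0,0.04,0,0.01,0])

```text
time: 4.4
ee_pos: [0.4797, -0.1672, 0.1092]
eef_rot: [0.764, -0.082, -0.637, -0.066]
ft_force: [0.4, 1.1, 0.4]
width: 0.0006
```

Emit:
arm_command(targets=[0,0,0,0.04,0,0.01,0,0,0,0,0.04,0,0.01,0])

```text
time: 4.57
ee_pos: [0.4798, -0.1672, 0.1073]
eef_rot: [0.764, -0.082, -0.637, -0.066]
ft_force: [-5.2, 2.3, 15.0]
width: 0.0006
```

```bash
python3 -c "
from h import *
st()"
```

```text
t 4.57 tip [ 0.4837 -0.1681  0.0857] r 0.0791 a -30.0 F [-5.16  2.35 14.98] w 0.0006 x [ 0.176 -0.04  -0.983]
```

```bash
cat >> h.py <<'E'
def arc(a0,a1,n,z):
    w=[pose(a0+(a1-a0)*(k+1)/n,.080,z,T=10.3,yaw=12.7) for k in range(n)]
    s=read_state();R0=Ro.from_quat(s["eef_rot"]).as_matrix()
    tip=s["ee_pos"]+.022*R0[:,0]
    plan([(np.r_[C+.080*er(a0+(a1-a0)*(k+1)/n)[:2],z]-.022*R0[:,0],R0) for k in range(n)],mx=.05)
E
python3 -c "
from h import *
arc(-30,-22,4,.0855)"
```

```text
4 [0.0,0.0,-0.0,-0.01,-0.06,0.1,0.0,0.0,0.0,-0.0,-0.01,-0.09,0.07,0.0,0.0,0.0,-0.0,-0.02,-0.09,0.07,0.0,0.0,0.0,-0.0,-0.01,-0.09,0.06,0.0]
end [ 0.47411928 -0.15757492  0.10717455]
```

Emit:
arm_command(targets=[0,0,0,-0.02,0,0,0])

```text
time: 4.65
ee_pos: [0.4798, -0.1672, 0.108]
eef_rot: [0.764, -0.082, -0.636, -0.066]
ft_force: [0.1, 0.7, 1.4]
width: 0.0002
```

Emit:
arm_command(targets=[0,0,0,0.01,-0.08,0.08,0,0,0,0,0.01,-0.09,0.07,0,0,0,0,0.01,-0.09,0.07,0,0,0,0,0.01,-0.09,0.06,0])

```text
time: 4.98
ee_pos: [0.4769, -0.1588, 0.1076]
eef_rot: [0.766, -0.083, -0.634, -0.066]
ft_force: [0.7, -2.6, 5.4]
width: 0.0007
```

```bash
python3 -c "
from h import *
st()
arc(-25,-13,6,.0855)"
```

```text
t 4.98 tip [ 0.4809 -0.1598  0.086 ] r 0.0779 a -23.7 F [ 0.74 -2.64  5.39] w 0.0007 x [ 0.182 -0.044 -0.982]
6 [-0.0,0.0,0.0,0.0,0.02,0.09,0.0,-0.0,0.0,0.0,-0.01,-0.09,0.06,0.0,-0.0,0.0,0.0,-0.01,-0.1,0.06,0.0,-0.0,0.0,0.0,-0.01,-0.1,0.06,0.0,-0.0,0.0,0.0,-0.01,-0.09,0.05,0.0,-0.0,0.0,0.0,-0.01,-0.1,0.05,0.0]
end [ 0.47017407 -0.14562157  0.10703873]
```

Emit:
arm_command(targets=[0,0,0,0.005,-0.09,0.08,0,0,0,0,0.005,-0.1,0.08,0,0,0,0,0.005,-0.1,0.07,0,0,0,0,0.005,-0.1,0.07,0,0,0,0,0.005,-0.1,0.06,0])

```text
time: 5.4
ee_pos: [0.4727, -0.1457, 0.1076]
eef_rot: [0.768, -0.085, -0.631, -0.065]
ft_force: [0.7, -3.6, 5.5]
width: 0.0004
```

```bash
python3 -c "
from h import *
st()"
```

```text
t 5.40 tip [ 0.4769 -0.1467  0.086 ] r 0.0775 a -13.6 F [ 0.72 -3.64  5.45] w 0.0004 x [ 0.188 -0.048 -0.981]
```

Emit:
arm_command(targets=[0,0,0,0.005,-0.1,0.08,0,0,0,0,0.005,-0.1,0.08,0,0,0,0,0.005,-0.1,0.07,0,0,0,0,0.005,-0.1,0.07,0,0,0,0,0.005,-0.1,0.06,0])

```text
time: 5.82
ee_pos: [0.468, -0.1314, 0.1068]
eef_rot: [0.77, -0.086, -0.629, -0.064]
ft_force: [-0.2, 0.5, -0.0]
width: 0.0007
```

```bash
python3 -c "
from h import *
st()"
```

```text
t 5.82 tip [ 0.4722 -0.1325  0.0853] r 0.0801 a -2.9 F [-0.22  0.49 -0.04] w 0.0007 x [ 0.193 -0.051 -0.98 ]
```

Emit:
arm_command(targets=[0,0,0,0.01,-0.1,0.03,0,0,0,0,0.02,-0.1,0.03,0,0,0,0,0.02,-0.1,0.03,0])

```text
time: 6.07
ee_pos: [0.4655, -0.1212, 0.1032]
eef_rot: [0.768, -0.085, -0.631, -0.064]
ft_force: [-0.1, -0.3, -0.4]
width: 0.0006
```

```bash
python3 -c "
from h import *
st()"
```

```text
t 6.07 tip [ 0.4696 -0.1223  0.0816] r 0.0828 a 4.3 F [-0.06 -0.33 -0.42] w 0.0006 x [ 0.189 -0.049 -0.981]
```

```bash
python3 -c "
from h import *
P,R=pose(11.5,.080,.0815)
plan([(P,R)],nmin=3)"
```

```text
3 [-0.001,-0.009,-0.003,0.01,-0.14,-0.03,0.0,-0.001,-0.009,-0.004,0.0,-0.13,-0.03,0.0,-0.001,-0.01,-0.003,0.01,-0.14,-0.04,0.0]
end [ 0.47011343 -0.11170757  0.10312293]
```

Emit:
arm_command(targets=[0,-0.009,-0.003,0.01,-0.14,-0.03,0,0,-0.009,-0.003,0.01,-0.14,-0.03,0,0,-0.009,-0.003,0.02,-0.13,-0.03,0,0,0,0,0.04,0,0.01,0])

```text
time: 6.4
ee_pos: [0.4692, -0.1091, 0.1003]
eef_rot: [0.76, -0.08, -0.641, -0.068]
ft_force: [0.2, 0.9, 0.5]
width: 0.0005
```

```bash
python3 -c "
from h import *
st()"
```

```text
t 6.40 tip [ 0.4729 -0.1098  0.0786] r 0.0815 a 13.2 F [0.2  0.87 0.55] w 0.0005 x [ 0.165 -0.035 -0.986]
```

Emit:
arm_command(targets=[0,0,0,0.05,0,0.01,0,0,0,0,0.05,0,0.01,0,0,0,0,0.05,0,0.01,0,0,0,0,0.05,0,0.01,0])

```text
time: 6.73
ee_pos: [0.4694, -0.1092, 0.095]
eef_rot: [0.76, -0.08, -0.641, -0.068]
ft_force: [-2.4, 1.6, 4.7]
width: 0.0004
```

```bash
python3 -c "
from h import *
st()"
```

```text
t 6.73 tip [ 0.473  -0.1099  0.0733] r 0.0813 a 13.2 F [-2.44  1.59  4.73] w 0.0004 x [ 0.165 -0.035 -0.986]
```

Emit:
arm_command(targets=[0,0,0,0.03,0,0.01,0,0,0,0,0.02,0,0,0,0,0,0,0.01,0,0,0,0,0,0,0.01,0,0,0,0,0,0,0.01,0,0,0,0,0,0,0.01,0,0,0,0,0,0,0.01,0,0,0])

```text
time: 7.32
ee_pos: [0.4694, -0.1091, 0.0943]
eef_rot: [0.76, -0.081, -0.641, -0.068]
ft_force: [-3.9, 1.3, 7.6]
width: 0.0003
```

```bash
cat > look.py <<'E'
from h import *
import sys
st();o=[]
for n in("side","top"):
    i=camera(n)[:,:,::-1]; i=i[120:260,180:320] if n=="top" else i[110:250,180:320]
    o.append(cv2.resize((255*(i/255.)**.5).astype('uint8'),(400,400),interpolation=cv2.INTER_CUBIC))
cv2.imwrite(f"pics/{sys.argv[1]}.png",np.hstack(o))
E
python3 look.py p1
```

```text
t 7.32 tip [ 0.473  -0.1099  0.0726] r 0.0813 a 13.2 F [-3.87  1.34  7.6 ] w 0.0003 x [ 0.165 -0.036 -0.986]
```

View pics/p1.png

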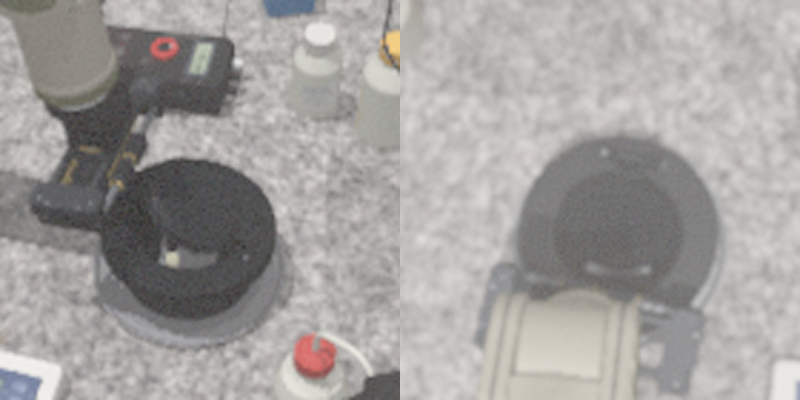

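Emit:
arm_command(targets=[0,0,0,0.01,0,0,0,0,0,0,-0.3,0,0.3,0,0,0,0,-0.4,0,0.5,0,0,0,0,-0.5,0,0.5,0,0,0,0,-0.6,0,0.3,0,0,0,0,-0.6,0,0,0,0,0,0,-0.6,0,0,0,0,0,0,-0.6,0,0,0,0,0,0,0,0,0,0,0,0,0,0,0,0,0])

```text
time: 8.25
ee_pos: [0.4125, -0.0976, 0.1774]
eef_rot: [0.76, -0.081, -0.641, -0.068]
ft_force: [0.5, 0.2, -0.7]
width: 0.0005
```

```bash
python3 look.py p2
```

```text
t 8.25 tip [ 0.4162 -0.0983  0.1558] r 0.1393 a 12.5 F [ 0.52  0.25 -0.72] w 0.0005 x [ 0.165 -0.035 -0.986]
```

View pics/p2.png

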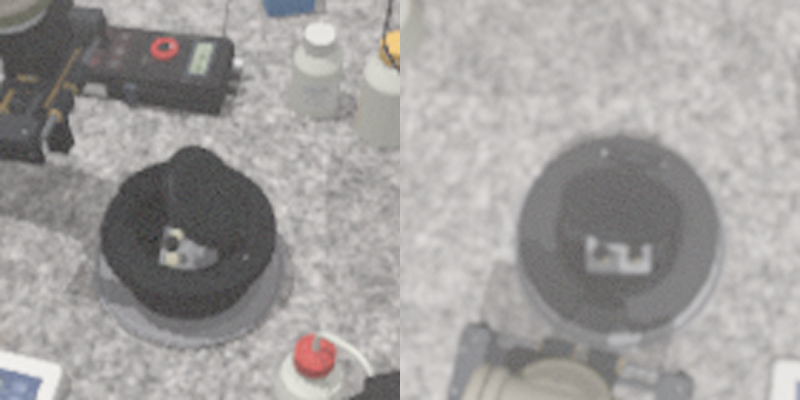

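Run:
```python
from h import *
i=camera("top")[:,:,::-1];cv2.imwrite("pics/t3.png",cv2.resize(i[30:260,150:450],None,fx=2.6,fy=2.6))
for z in(.0,.2,.237):print(z,atz("top",(340,145),z),atz("side",(289,235),z))
for z in(.0,.3,.5):print(z,atz("top",(250,64),z))
P,R=pose(12,.075,.172,T=0);plan([(P+[0,0,.03],R),(P,R)])
st()
```

```text
0.0 [ 0.73131559 -0.36418413  0.        ] [ 0.69246001 -0.22834982  0.        ]
0.2 [ 0.68249535 -0.33249731  0.2       ] [ 0.68652714 -0.35465616  0.2       ]
0.237 [ 0.6734636  -0.32663525  0.237     ] [ 0.68542956 -0.37802284  0.237     ]
0.0 [ 0.97093077 -0.09741803  0.        ]
0.3 [ 0.84521211 -0.10832358  0.3       ]
0.5 [ 0.76139967 -0.11559395  0.5       ]
7 [-0.001,-0.043,0.0,-0.28,0.01,-0.6,0.0,-0.001,-0.043,0.0,-0.3,0.01,-0.59,0.0,-0.0,-0.042,0.0,-0.32,0.01,-0.58,0.0,-0.001,-0.043,0.0,-0.35,0.01,-0.57,0.0,-0.0,-0.042,0.001,-0.36,0.01,-0.57,0.0,-0.0,-0.0,-0.0,0.6,0.0,0.0,0.0,-0.0,-0.0,-0.0,0.6,0.0,0.0,0.0]
end [ 0.4789625  -0.11287419  0.19397716]
t 8.40 tip [ 0.4159 -0.0981  0.1549] r 0.1397 a 12.6 F [0.42 0.65 0.23] w 0.0006 x [ 0.163 -0.034 -0.986]
```

View pics/t3.png

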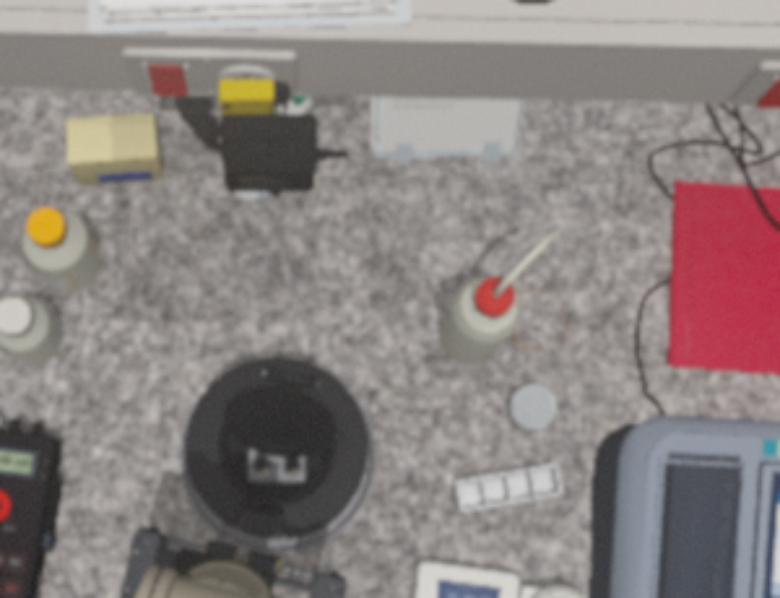

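The lid has sprung up. The wash bottle, at y≈-0.33, is clear of the push path, so next I'll straighten the tool and approach the lid edge.

Emit:
arm_command(targets=[0,-0.043,0,-0.14,0.01,-0.6,0,0,-0.043,0,-0.16,0.01,-0.59,0,0,-0.043,0,-0.18,0.01,-0.58,0,0,-0.043,0,-0.19,0.01,-0.57,0,0,-0.043,0,-0.2,0.01,-0.57,0,0,0,0,0,0,0,0])

```text
time: 8.9
ee_pos: [0.4806, -0.1142, 0.1995]
eef_rot: [-0.697, 0.074, 0.709, 0.076]
ft_force: [-1.2, -0.1, 0.6]
width: 0.0003
```

```bash
python3 look.py p3
python3 - <<'E'
from h import *
P,R=pose(12,.040,.172,T=0);plan([(P,R)],mx=.009)
E
```

```text
t 8.90 tip [ 0.4802 -0.1141  0.1775] r 0.0734 a 11.3 F [-1.16 -0.11  0.63] w 0.0003 x [-0.018  0.005 -1.   ]
4 [-0.001,0.006,0.0,0.04,-0.01,-0.36,0.0,-0.001,0.006,0.0,0.04,-0.01,-0.35,0.0,-0.001,0.006,0.0,0.04,-0.01,-0.36,0.0,-0.001,0.005,0.001,0.05,-0.0,-0.35,0.0]
end [ 0.51304538 -0.12017762  0.19402389]
```

View pics/p3.png

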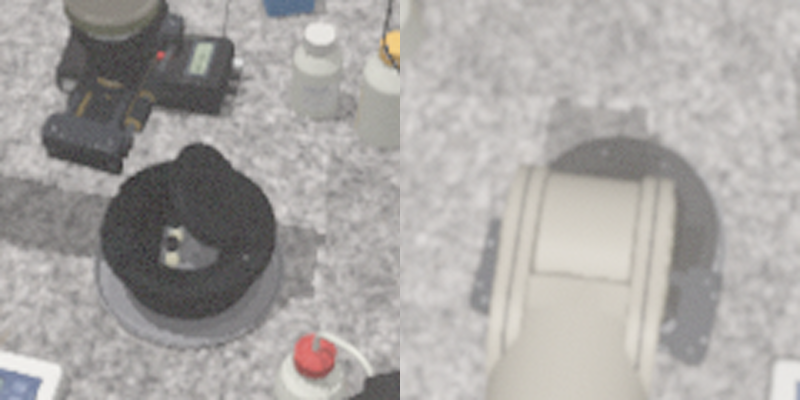

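```bash
cat >> h.py <<'E'
def edge(th,w=0):
    e=er(12);t=np.array([np.sin(np.radians(12)),np.cos(np.radians(12)),0])
    return np.r_[C,0.087]-.072*e+.128*np.cos(th)*e+[0,0,.128*np.sin(th)]+w*t
E
python3 - <<'E'
from h import *
for th in(.7,.8,.9,1.,1.57,1.7):
    q=proj("side",edge(th))[0];print(th,q.round(1),((q-[180,110])/.35).round())
E
```

```text
0.7 [237.7 167.6] [165. 164.]
0.8 [240.5 166.1] [173. 160.]
0.9 [243.6 165. ] [182. 157.]
1.0 [247.1 164.1] [192. 155.]
1.57 [270.6 165.2] [259. 158.]
1.7 [276.4 166.8] [275. 162.]
```

Emit:
arm_command(targets=[0,0.006,0,0.05,-0.01,-0.36,0,0,0.006,0,0.05,-0.01,-0.36,0,0,0.006,0,0.05,-0.01,-0.36,0,0,0,0,0.05,0,-0.3,0])

```text
time: 9.33
ee_pos: [0.5117, -0.12, 0.1915]
eef_rot: [-0.702, 0.075, 0.704, 0.075]
ft_force: [-0.1, 0.9, -0.1]
width: 0.0004
```

```bash
python3 look.py p4
```

```text
t 9.33 tip [ 0.5116 -0.12    0.1695] r 0.0415 a 11.9 F [-0.08  0.92 -0.1 ] w 0.0004 x [-0.003 -0.    -1.   ]
```

View pics/p4.png

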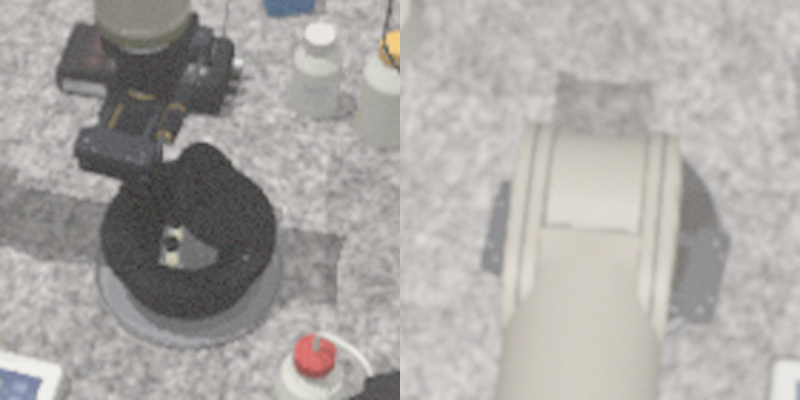

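Emit:
arm_command(targets=[0,0,0,0,0,-0.24,0,0,0,0,0,-0.24,0,0,0,0,0,0,-0.24,0,0,0,0,0,0,-0.24,0,0,0,0,0,0,-0.24,0,0,0,0,0,0,-0.24,0,0,0,0,0,0,-0.24,0,0,0,0,0,0,-0.24,0])

```text
$.targets: bad value
```

```bash
sed -i 's/0, 0, 0, 0, 0, 0//' /dev/null; python3 look.py p5
```

```text
t 9.43 tip [ 0.5117 -0.1199  0.1693] r 0.0414 a 12.0 F [-0.79 -0.33  0.06] w 0.0006 x [-0.004  0.    -1.   ]sed: couldn't edit /dev/null: not a regular file
```

View pics/p5.png

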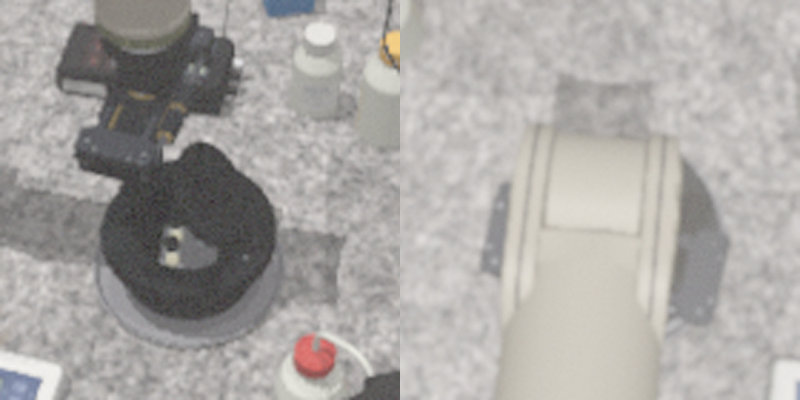

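The call was refused because I miscounted the row, so nothing moved. I'll send it again.

Emit:
arm_command(targets=[0,0,0,0,0,-0.24,0,0,0,0,0,0,-0.24,0,0,0,0,0,0,-0.24,0,0,0,0,0,0,-0.24,0,0,0,0,0,0,-0.24,0,0,0,0,0,0,-0.24,0,0,0,0,0,0,-0.24,0,0,0,0,0,0,-0.24,0])

```text
time: 10.2
ee_pos: [0.5614, -0.1307, 0.192]
eef_rot: [-0.701, 0.075, 0.705, 0.075]
ft_force: [-1.5, 0.9, 1.4]
width: 0.0003
```

```bash
python3 look.py p6
```

```text
t 10.20 tip [ 0.5613 -0.1307  0.17  ] r 0.0094 a -166.2 F [-1.47  0.88  1.39] w 0.0003 x [-0.005 -0.001 -1.   ]
```

View pics/p6.png

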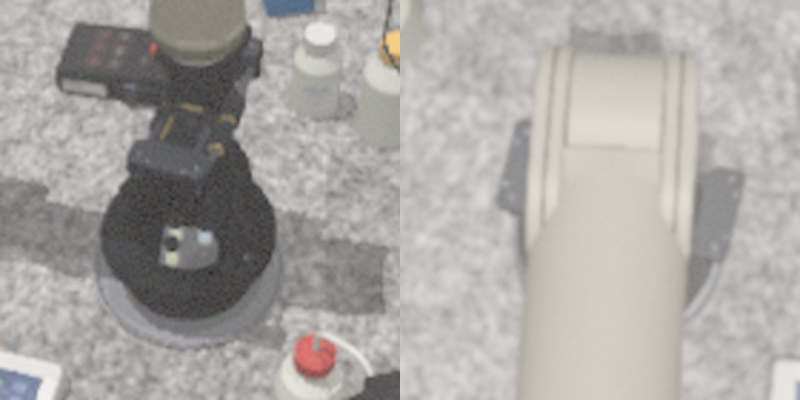

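Emit:
arm_command(targets=[0,0,0,0,0,-0.24,0,0,0,0,0,0,-0.24,0,0,0,0,0,0,-0.24,0,0,0,0,0,0,-0.24,0,0,0,0,0,0,-0.24,0,0,0,0,0,0,-0.24,0])

```text
time: 10.8
ee_pos: [0.5994, -0.1389, 0.1917]
eef_rot: [-0.701, 0.075, 0.705, 0.075]
ft_force: [-0.0, 0.1, 0.7]
width: 0.0004
```

```bash
python3 look.py p7
```

```text
t 10.80 tip [ 0.5993 -0.139   0.1697] r 0.0482 a -167.5 F [-0.01  0.09  0.65] w 0.0004 x [-0.005 -0.001 -1.   ]
```

View pics/p7.png

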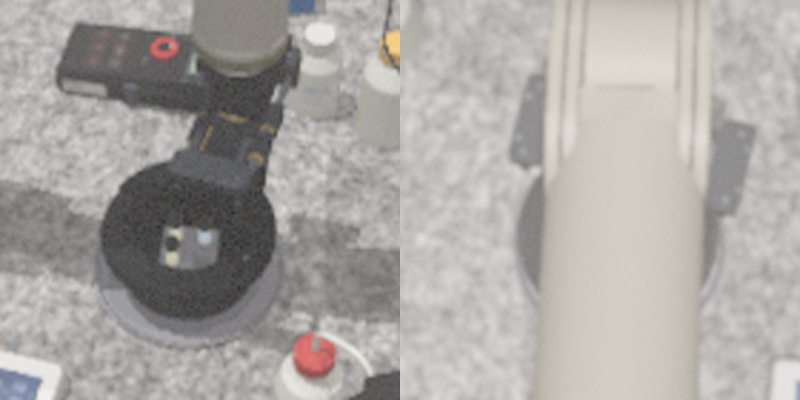

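Emit:
arm_command(targets=[0,0,0,0,0,-0.24,0,0,0,0,0,0,-0.24,0,0,0,0,0,0,-0.24,0,0,0,0,0,0,-0.24,0,0,0,0,0,0,0,0])

```text
time: 11.32
ee_pos: [0.6246, -0.144, 0.1907]
eef_rot: [-0.701, 0.075, 0.706, 0.075]
ft_force: [-0.8, 0.2, 1.0]
width: 0.0005
```

```bash
python3 look.py p8
```

```text
t 11.32 tip [ 0.6244 -0.144   0.1687] r 0.0739 a -167.9 F [-0.75  0.24  0.99] w 0.0005 x [-0.007  0.    -1.   ]
```

View pics/p8.png

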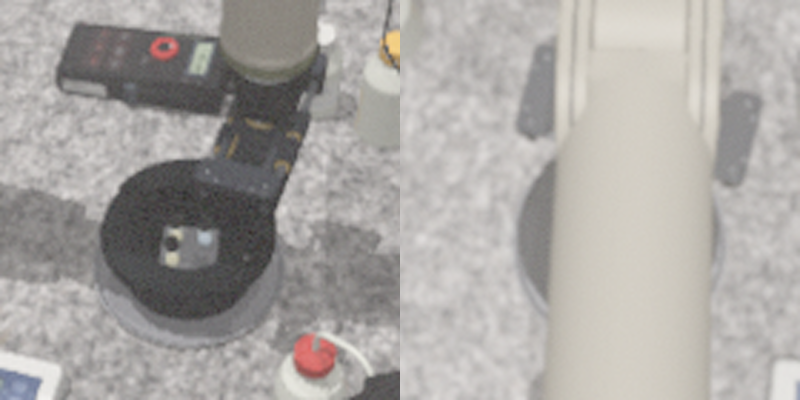

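Emit:
arm_command(targets=[0,0,0,0,0,-0.2,0,0,0,0,0,0,-0.1,0,0,0,0,0,0,0.3,0,0,0,0,0,0,0.5,0,0,0,0,0,0,0.6,0,0,0,0,0,0,0.7,0,0,0,0,0,0,0.7,0,0,0,0,-0.1,0,0.7,0,0,0,0,-0.2,0,0.7,0,0,0,0,-0.3,0,0.7,0,0,0,0,-0.3,0,0.7,0,0,0,0,-0.3,0,0.7,0])

```text
time: 12.42
ee_pos: [0.4693, -0.111, 0.2228]
eef_rot: [-0.698, 0.076, 0.708, 0.075]
ft_force: [0.6, -0.6, -0.1]
width: 0.0004
```

Emit:
arm_command(targets=[0,0,0,-0.4,0,0.7,0,0,0,0,-0.4,0,0.7,0,0,0,0,-0.4,0.2,0.5,0,0,0,0,-0.4,0.5,0.2,0,0,0,0,-0.4,0.6,0,0,0,0,0,0,0.7,0,0,0,0,0,0,0.7,0,0,0,0,0,0,0.7,0,0,0,0,0,0,0,0,0])

```text
time: 13.17
ee_pos: [0.3959, -0.1851, 0.2824]
eef_rot: [0.704, -0.079, -0.702, -0.07]
ft_force: [0.3, -0.7, -0.3]
width: 0.0005
```

```bash
python3 look.py p9
python3 - <<'E'
from h import *
for th in(1.45,1.57,1.65,1.75,1.85):
    q=proj("side",edge(th))[0];u=proj("top",edge(th))[0];print(th,((q-[180,110])*400/140).round(),((u-[180,120])*400/140).round())
E
```

```text
t 13.17 tip [ 0.3959 -0.1854  0.2604] r 0.1663 a -20.0 F [ 0.25 -0.69 -0.32] w 0.0005 x [ 0.001 -0.013 -1.   ]
1.45 [244. 154.] [232. 149.]
1.57 [259. 158.] [236. 131.]
1.65 [269. 160.] [239. 120.]
1.75 [282. 165.] [242. 106.]
1.85 [294. 170.] [246.  93.]
```

View pics/p9.png

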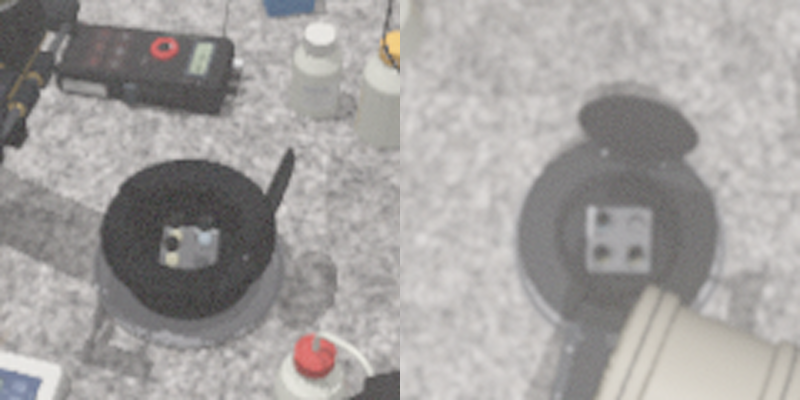

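The lid now stands past upright. Its edge is at side-zoom (291,150) and top-zoom (235,100), which matches an opening of about 1.75–1.8 rad. The vials are in their block. I'll check the whole scene once more, then hand in.

Run:
```python
from h import *
i=camera("top")[:,:,::-1];j=cv2.imread("pics/top0.png")
for b,(x,y,w,h) in dict(turb=(300,235,55,50),wash=(315,125,60,50),beaker=(340,172,30,28),rack=(318,203,55,28),amber=(150,100,45,45),white=(140,138,40,35)).items():
    s=cv2.phaseCorrelate(*[cv2.cvtColor(k[y:y+h,x:x+w],6).astype(np.float32) for k in(i,j)]);print(b,np.round(s[0],2),round(s[1],2))
cv2.imwrite("pics/f.png",i);st()
```

```text
turb [-0.17  0.08] 0.52
wash [ 0.03 -0.05] 1.0
beaker [0.01 0.07] 1.01
rack [-0.04  0.02] 0.99
amber [0.46 0.44] 0.97
white [ 0.02 -0.07] 0.94
t 13.32 tip [ 0.397  -0.1817  0.2602] r 0.1641 a -18.9 F [-0.48  0.74 -0.02] w 0.0005 x [ 0.001 -0.011 -1.   ]
```

View pics/f.png

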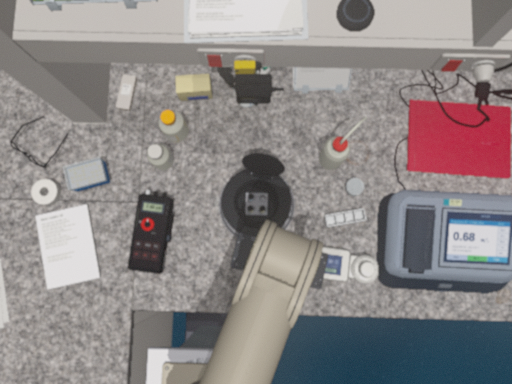

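The lid is open at (263,163) with the block visible at (257,204). Everything else is in place, and the arm partly hides the turbidimeter.

```bash
python3 -c "
from bench import *
print(close_job())"
```

```text
the job is handed in; nothing more can be done
None
```

The canister is open, the vials can be reached, and the job is handed in at about 13.3 s of the 61 s allowed.

- **Finding the groove:** I slid the closed fingertips along the near rim from about -30°, mostly at about 5 N. The first touch on the rim briefly reached 15 N before I eased off. The fingertip dropped into the groove near +4°; the pictures put the groove's middle at about 12°.
- **Releasing the lid:** I pressed the key about 6 mm, with about 7.6 N, and held it for more than half a second. The lid sprang up.
- **Pushing it open:** I pushed the lid's free edge back with the outside of the fingers, at about 2 N or less.

**Last checks:**
- **Lid:** it stands by itself at about 1.75–1.8 rad, past upright.
- **Vials:** their block is in view and appears undisturbed.
- **Arm:** it is clear of everything, with the force at noise level.
- **Other objects:** the wash bottle, beaker, rack and white bottle show no shift between the first and last pictures. Two readings are weaker:
  - The amber bottle read about 0.5 px, probably a measuring artefact, as the arm did not knowingly touch it.
  - The turbidimeter was partly hidden by the arm, so its match was poor (0.52), but it read under 0.2 px of shift.

One move call was refused because I miscounted its values; nothing moved.

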